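Goods-in check: find the rattling spare-part case and show it to the scanner

ROBOT

A 6-joint arm with a two-finger parallel gripper is mounted at the origin on the work surface. World frame = base frame: x ahead of the robot, y to its left, z up, the work surface at z = 0. Lengths are in m, angles in rad, forces in N, time in s.
With the tool pointing down it reaches from about 0.375 to 0.925 m from the base axis. Payload 5.7 kg.
Tool frame: the origin (TCP) lies midway between the tips of the shut fingers; the grasp point (between the pads) lies 19 mm behind it; y points along the fingers, z is the direction in which the jaws open and shut, and the axes are right-handed (so a half turn about y gives the same grasp; the last joint's range is limited). The gripper opens to 88 mm and grips with 3 to 60 N. Pads are 20 mm wide; open, the fingers measure 115 mm over their backs; the gripper's body (75 mm by 178 mm) begins 61 mm behind the grasp point.
Start: joints at [-1.376, 0.359, 1.51, -0, 1.272, -0.115], TCP at [0.183, -0.571, 0.223] pointing down, gripper open.
Joint ranges: [-2.97, 2.97], [-1.01, 2.36], [0.21, 2.38], [-0.96, 4.11], [0.2, 2.71], [-2.98, 2.98]. Speed limits (rad/s): [2.39, 2.39, 3.14, 3.14, 3.14, 3.14].

INTERFACE

Orientations are given as a unit quaternion [w, x, y, z].
In Python, from plant import ctrl, imaging, ticket gives the robot as it stands.
- The arm moves only by the tool apply_moves, never from a script. Its argument "deltas" is a list that holds one entry, the list of rows, each a list of 7 numbers: the closure, from -1 (fully open) to 1 (shut), then the shift along the tool's x, y, z in mm, then the turn, a rotation vector about the tool's x, y, z in rad. In form: [[[fingers, tx, ty, tz, ax, ay, az], ...]]. A call has 1 to 10 rows; each row is the pose to reach, as a shift and turn from the pose measured when the call began, along the tool's axes at that moment; what a row does not reach only later rows make up. A row lasts 1/10 s, in which the tool goes at most 50 mm and 8.59 degrees, less where a joint would pass 70% of its speed; a pose out of reach is approached as far as the arm can. A call with a gripper value outside its range is refused whole. The fingers move at their own pace and stop on an object; the grip force is fixed at half the most. Time passes only in rows, so rows that repeat a pose let the fingers close. It gives the time, the measured TCP pose, the force and the opening at its end, in the units of the state.
- ctrl.sense(): the state, without advancing time (a new reading comes with each control period).
- imaging.grab_frame(name): name is "scene" or "top" or "wrist"; returns the picture (384x512x3 uint8, red, green, blue); there is no depth.
- imaging.camera_params(name): a dict with "fx", "fy", "cx", "cy" (pixels), "k1" (the pictures are not rectified: a ray, as slopes to the right and down, at radius r is drawn at 1 + k1 r^2 times it, then the intrinsics apply), "rvec" (rotation vector, rad) and "tvec" (3), from world to camera coordinates, as OpenCV has them; the wrist camera has in their place "tool_from_camera" (4x4, takes a point from camera to tool coordinates, whose origin is the TCP and whose axes are the tool frame's). Camera axes: x right, y down, z forward; pixel columns grow to the right and rows downward; lengths in m; the calibration is good to about 2 mm. A picture is of the moment at which its call begins: read the wrist's pose just before it. camera_params takes no time and is no camera call.
- ticket.finish_job(): hands the job in, once; it reports no verdict.
The state is a dict: "clock": time; "joint_positions": joint angles; "dq": joint speeds; "tau": joint torques, N m; "tcp_pos": TCP position; "tool_rot": TCP orientation; "contact_force": force on the tool from outside, world axes, zero at the start; "wrist_torque": the same for the moment, N m; "opening": finger opening in m.
Only numpy, scipy, OpenCV 4.12 (cv2) and the standard library are available. Lean on these libraries where they do the work, as an engineer would, in place of code of your own. Each camera call takes 0.05 s, during which the arm holds its last target. There are 200 camera calls.

TASK

Three sealed white spare-part cases have come in the grey transport box, and in one of them the part has broken loose: fold the box's half-open lid up until it stands upright, lift out the cases one after another and shake them, and put those that stay silent back in the box, standing as they were. Hold the one that rattles out in front of the bar-code scanner, about a hand's width from the window and level with it, one of its small labelled ends squarely facing the window. Finish holding it there, still in the gripper and at rest, with the lid still upright and the other things on the bench left where they are.

Things in the scene. Friction and masses are not known exactly. Their poses are not given: they have to be found in the camera images.
- transport_box: grey box fixed to the bench, 330 (its x) x 132 (y) x 70 high, walls 5, foam floor top 14 above the bench. Low ribs (8 high) part it into three bays 76 wide (outer ones 81), centres at x = -100, 0, +100, y = 0; in each a case stands, its long side across the box. Origin: centre of the underside, z up
- box_lid (a joint): hinge of the box's flat stiff lid (330 x 132 x 6, 0.2 kg) along the box's long +y rim, in rad: 0 = closed, pi/2 = standing upright, stop at 1.95. It starts half open, and a friction hinge (0.22 N m) keeps it where it is left; about 2 N at its free edge moves it: lift the edge along its arc, as a level push on a low lid jams.
- lid_hinge (a point): middle of the hinge line, at the box's +y rim, 70 above the bench; in its frame x runs along the box's length, and the frame turns with the lid
- lid_edge (a point): middle of the lid's free edge on its inner face, 132 from the hinge line; it rises from the box's -y rim towards +y as the lid is folded up
- case_a: sealed white plastic case, 96 (its x) x 54 (y) x 52 high, 0.34 to 0.5 kg, one of three alike outside. Grip it across the 54 mm, along the box. Bar-code label on each 54 x 52 end (+x, -x). One case of the three, a different one each time and no heavier, rattles (see case_b). Origin: centre of the underside, z up
- case_b: second case, same outside and origin. In the rattling case a loose steel part of 0.19 kg rolls to and fro, 52 mm along the case's x and 10 mm along y, and knocks on its walls when the case is shaken or tilted; in the other two a part as heavy lies in its bed and cannot roll (4 mm play at most, when shaken hard)
- case_c: third case, same outside and origin as case_a
- scanner: black presentation bar-code scanner on a round foot, fixed to the bench, 167 high, head 76 wide x 60 deep and from 83 to 167 above the bench. Origin: on the bench below its window; its window looks along its -x.
- scanner_window (a point): centre of the scanner's window (62 x 56), 122 above the bench; frame as the scanner's, looking along -x
- cutter: loose bystander: utility knife with yellow body, 165 x 24 x 19, lying flat (mm). Origin: centre of the underside
- paper_roll: loose bystander: white printer-paper roll standing on end, diameter 52, 57 high (mm). Origin: centre of the underside
- slide_box: loose bystander: flat blue slide box, 92 x 62 x 30 (mm). Origin: centre of the underside
- carton: loose bystander: upright white kit carton, 56 x 85 x 130 high (mm). Origin: centre of the underside
- reagent_bottle: loose bystander: white reagent bottle, diameter 60, 150 high (mm). Origin: centre of the underside
- tube_rack: loose bystander: grey tube rack with capped tubes, 60 x 160, 88 high (mm). Origin: centre of the underside
- jar: loose bystander: amber jar with black cap, diameter 64, 75 high (mm). Origin: centre of the underside

How it is judged:
By the outcome, as a careful person would: the job done as asked, in the order asked, and still so for the second after the job is handed in, while the arm keeps its last pose, push and grip.
It also fails if it takes over 72 s, if anything falls off the work surface, if the arm or the gripper's body presses on something with over 40 N, if the wrist force passes 120 N, or if a joint passes its speed limit or range.

## Working session

There is one attempt and no reset: what is moved stays moved. The work goes in short steps, Python scripts to look and compute and a tool call to move; the robot and the scene stay as the last step left them, time stands still between calls to the robot, and variables do not carry over. Pictures are saved under pics/ and viewed, about 8 in all and at most 12, crops included, and the job is handed in when it is done.

Besides the shell and the picture viewer there is one more tool, called after ">>>" as a command line: name --argument value ..., lists and objects as JSON in quotes. apply_moves: Moves the arm, as the interface text tells. Its arguments: {"type":"object","properties":{"deltas":{"type":"array"}},"required":["deltas"]}

```bash
mkdir -p pics; ls; python3 - <<'E'
from plant import ctrl, imaging
import cv2,numpy as np
s=ctrl.sense();print({k:np.round(v,3).tolist() for k,v in s.items()})
for n in("scene","top"):
    f=imaging.grab_frame(n);cv2.imwrite(f"pics/{n}0.png",cv2.cvtColor(f,cv2.COLOR_RGB2BGR));p=imaging.camera_params(n);print(n,{k:np.round(v,4).tolist() for k,v in p.items()})
p=imaging.camera_params("wrist");print({k:np.round(v,4).tolist() for k,v in p.items()})
E
```

```text
pics
{'clock': 0.0, 'joint_positions': [-1.376, 0.359, 1.511, 0.0, 1.273, -0.115], 'dq': [0.001, 0.001, 0.0, 0.001, -0.001, -0.001], 'tau': [0.003, -51.537, -27.073, 0.068, 0.035, -0.0], 'tcp_pos': [0.183, -0.571, 0.222], 'tool_rot': [0.109, -0.109, 0.699, -0.698], 'contact_force': [0.333, 0.874, -0.595], 'wrist_torque': [0.032, -0.011, -0.067], 'opening': 0.088}
scene {'fx': 375.2589, 'fy': 375.2589, 'cx': 260.9481, 'cy': 194.7608, 'k1': -0.0766, 'rvec': [2.4437, 0.6455, -0.2251], 'tvec': [-0.4798, -0.1876, 1.2685]}
top {'fx': 387.3913, 'fy': 387.3913, 'cx': 258.523, 'cy': 196.7771, 'k1': -0.0139, 'rvec': [2.1029, -2.1292, 0.2085], 'tvec': [-0.0296, 0.5818, 0.8592]}
{'fx': 307.7799, 'fy': 307.7799, 'cx': 255.9218, 'cy': 191.2607, 'k1': -0.056, 'tool_from_camera': [[-0.0015, 0.9667, 0.256, -0.0697], [0.0012, -0.256, 0.9667, -0.1607], [1.0, 0.0017, -0.0008, -0.0003], [0.0, 0.0, 0.0, 1.0]]}
```

View pics/scene0.png

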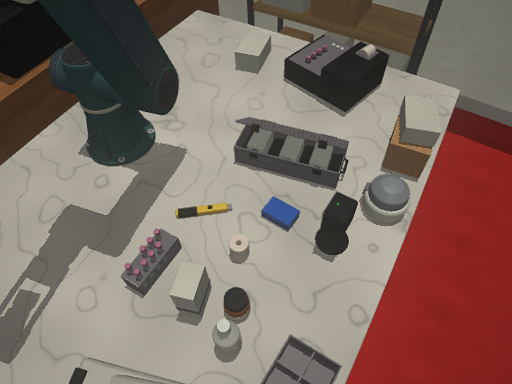

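View pics/top0.png

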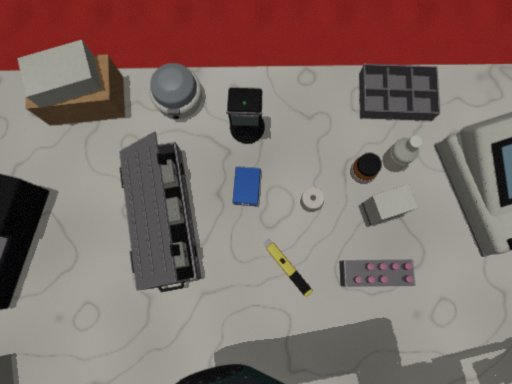

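```bash
cat > h.py <<'E'
import numpy as np,cv2
from scipy.spatial.transform import Rotation as R
from plant import ctrl,imaging
def T():
    s=ctrl.sense();q=s["tool_rot"];M=np.eye(4);M[:3,:3]=R.from_quat([*q[1:],q[0]]).as_matrix();M[:3,3]=s["tcp_pos"];return M
def cam(n,M=None):
    p=imaging.camera_params(n);K=np.array([[p["fx"],0,p["cx"]],[0,p["fy"],p["cy"]],[0,0,1]]);D=np.array([p["k1"],0,0,0.])
    if n=="wrist": X=(T() if M is None else M)@np.array(p["tool_from_camera"])
    else:
        X=np.eye(4);X[:3,:3]=cv2.Rodrigues(np.array(p["rvec"],float))[0];X[:3,3]=np.ravel(p["tvec"]);X=np.linalg.inv(X)
    return K,D,X
def rays(c,px):
    K,D,X=c;u=cv2.undistortPoints(np.array(px,float).reshape(-1,1,2),K,D)[:,0];d=np.c_[u,np.ones(len(u))]@X[:3,:3].T
    return X[:3,3],d
def onz(c,px,z):
    o,d=rays(c,px);return o+d*((z-o[2])/d[:,2])[:,None]
def proj(c,P):
    K,D,X=c;W=np.linalg.inv(X);return cv2.projectPoints(np.array(P,float).reshape(-1,1,3),cv2.Rodrigues(W[:3,:3])[0],W[:3,3],K,D)[0][:,0]
def tri(c1,p1,c2,p2):
    A=np.zeros((3,3));b=np.zeros(3)
    for c,p in((c1,p1),(c2,p2)):
        o,d=rays(c,[p]);d=d[0]/np.linalg.norm(d[0]);Q=np.eye(3)-np.outer(d,d);A+=Q;b+=Q@o
    return np.linalg.solve(A,b)
def shot(n,f):
    M=T();im=imaging.grab_frame(n)[...,::-1].copy();cv2.imwrite("pics/"+f,im);return im,cam(n,M)
E
python3 - <<'E'
from h import *
a=cv2.imread('pics/top0.png')[120:300,105:225];b=cv2.imread('pics/scene0.png')[105:200,225:365]
a=cv2.resize(a,None,fx=3.3,fy=3.3,interpolation=2);b=cv2.resize(b,None,fx=2.9,fy=2.9,interpolation=2)
c=np.zeros((600,800,3),np.uint8);c[:a.shape[0],:a.shape[1]]=a[:600,:];c[:b.shape[0],396:396+b.shape[1]]=b[:, :404]
cv2.imwrite('pics/z.png',c)
t=cam("top");s=cam("scene");print(t[2][:3,3],s[2][:3,3])
print(onz(t,[(122,150),(165,150),(195,280),(247,95),(247,140)],0.07))
E
```

```text
[ 0.4004948  -0.03760427  0.95699123] [ 0.87153288 -0.53547616  0.91007603]
[[ 0.69767918  0.2895718   0.07      ]
 [ 0.6962032   0.18602702  0.07      ]
 [ 0.39042009  0.10787558  0.07      ]
 [ 0.83554423 -0.01151253  0.07      ]
 [ 0.71869117 -0.01080023  0.07      ]]
```

View pics/z.png

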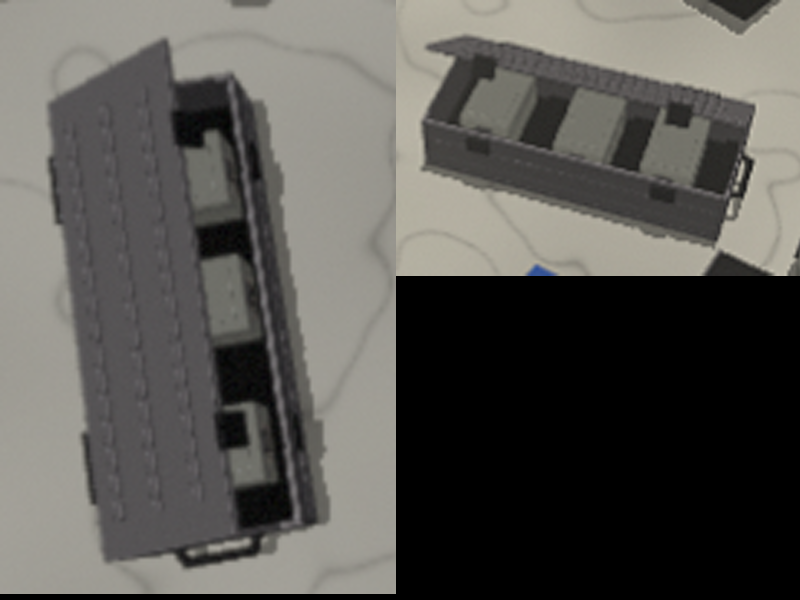

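```bash
python3 - <<'E'
from h import *
t=cam("top");s=cam("scene")
z=lambda x,y:(105+x/3.3,120+y/3.3)
zs=lambda x,y:(225+(x-396)/2.9,105+y/2.9)
print("hinge",onz(t,[z(50,103),z(105,560)],.073))
print("rim",onz(t,[z(232,75),z(312,525)],.07))
print("rim scene",onz(s,[zs(424,122),zs(728,194)],.07))
print("edge near",tri(t,z(237,530),s,zs(468,37)),"far",tri(t,z(165,40),s,zs(754,104)))
print("case tops",onz(t,[z(225,170),z(235,300),z(258,450)],.066))
print("scan top",onz(t,[(229,90),(262,90),(229,112),(262,112)],.167))
print("slide",onz(t,[(247,187)],.03),"roll",onz(t,[(313,198)],.057))
print("scan edges", onz(t,[(233,120),(260,123)],.12))
E
```

```text
hinge [[0.6937035  0.29272921 0.073     ]
 [0.37068729 0.23676742 0.073     ]]
rim [[0.71417422 0.16183675 0.07      ]
 [0.39230302 0.09770698 0.07      ]]
rim scene [[0.39987387 0.10710987 0.07      ]
 [0.71740947 0.17263278 0.07      ]]
edge near [0.40828514 0.14556774 0.15604571] far [0.70988106 0.18924051 0.17385393]
case tops [[0.64366545 0.16557385 0.066     ]
 [0.54856399 0.1555051  0.066     ]
 [0.44341403 0.13652163 0.066     ]]
scan top [[ 0.80042962  0.02526255  0.167     ]
 [ 0.79940605 -0.04750752  0.167     ]
 [ 0.7485725   0.02508582  0.167     ]
 [ 0.74758146 -0.04678438  0.167     ]]
slide [[ 0.61179536 -0.00884106  0.03      ]] roll [[ 0.57693245 -0.16578178  0.057     ]]
scan edges [[ 0.74951398  0.01955767  0.12      ]
 [ 0.74135094 -0.04236976  0.12      ]]
```

```bash
cat >> h.py <<'E'
C=np.array([.543,.199,0]);YAW=.19
def B():
    M=np.eye(4);M[:3,:3]=R.from_euler('z',YAW).as_matrix();M[:3,3]=C;return M
def bpose(bx,by,z,th=np.pi/2,flip=1):
    """tool in box frame (mm): points along (0,cos th,-sin th), tool z = -flip*bx"""
    p=np.array([0,np.cos(th),-np.sin(th)]);zz=np.array([-flip,0,0.]);M=np.eye(4);M[:3,:3]=np.c_[np.cross(p,zz),p,zz];M[:3,3]=np.array([bx,by,z])/1e3;return B()@M
def lidpose(th,r,off,bx=0):
    return bpose(bx,66-r*np.cos(th)-off*np.sin(th),70+r*np.sin(th)-off*np.cos(th),th)
def delta(M,M0=None):
    D=np.linalg.inv(T() if M0 is None else M0)@M
    return [*np.round(D[:3,3]*1e3,0).astype(int).tolist(),*np.round(R.from_matrix(D[:3,:3]).as_rotvec(),3).tolist()]
E
python3 - <<'E'
from h import *
M=T();print(M.round(3))
P=lidpose(.76,200,28);A=bpose(0,-111,300)
print("down-above",A.round(3)[:3,3],delta(A));print("pre",P.round(3)[:3,3],delta(P,A))
Q=lidpose(.76,97,25);print("in",Q[:3,3],delta(Q,P))
print("arc");[print(delta(lidpose(t,97,12),Q)) for t in np.linspace(.76,1.571,9)]
E
```

```text
[[-0.952 -0.     0.305  0.183]
 [-0.305  0.002 -0.952 -0.571]
 [-0.    -1.    -0.002  0.222]
 [ 0.     0.     0.     1.   ]]
down-above [0.564 0.09  0.3  ] [-565, -77, -513, 0.001, 1.691, 0.001]
pre [0.562 0.103 0.187] [13, 113, 0, -0.0, -0.0, -0.811]
in [0.54706653 0.17785536 0.11870448] [3, 103, 0, 0.0, -0.0, -0.0]
arc
[13, 0, 0, 0.0, -0.0, -0.0]
[23, -1, 0, 0.0, -0.0, 0.101]
[33, 0, 0, 0.0, -0.0, 0.203]
[43, 1, 0, 0.0, -0.0, 0.304]
[52, 3, 0, 0.0, -0.0, 0.405]
[62, 6, 0, 0.0, -0.0, 0.507]
[71, 11, 0, 0.0, -0.0, 0.608]
[79, 16, 0, 0.0, -0.0, 0.71]
[87, 21, 0, 0.0, -0.0, 0.811]
```

```bash
sed -i 's/flip=1)/flip=-1)/' h.py; python3 - <<'E'
from h import *
P=lidpose(.76,200,28);A=bpose(0,-111,320)
print("down-above",delta(A));print("pre",delta(P,A))
Q=lidpose(.76,97,25);print("in",delta(Q,P))
print("arc");[print(delta(lidpose(t,97,12),Q)) for t in np.linspace(.76,1.571,9)]
E
```

```text
down-above [-565, -97, -513, 0.001, -1.451, -0.001]
pre [-13, 133, 0, 0.0, -0.0, 0.811]
in [-3, 103, 0, -0.0, -0.0, 0.0]
arc
[-13, 0, 0, -0.0, -0.0, 0.0]
[-23, -1, 0, -0.0, -0.0, -0.101]
[-33, 0, 0, -0.0, -0.0, -0.203]
[-43, 1, 0, -0.0, -0.0, -0.304]
[-52, 3, 0, -0.0, -0.0, -0.405]
[-62, 6, 0, -0.0, -0.0, -0.507]
[-71, 11, 0, -0.0, -0.0, -0.608]
[-79, 16, 0, -0.0, -0.0, -0.71]
[-87, 21, 0, -0.0, -0.0, -0.811]
```

>>> apply_moves --deltas '[[[1, 0, -97, 0, 0, 0, 0], [1, 0, -97, 0, 0, 0, 0], [1, -300, -97, -270, 0, -0.72, 0], [1, -300, -97, -270, 0, -0.72, 0], [1, -565, -97, -513, 0, -1.45, 0], [1, -565, -97, -513, 0, -1.45, 0], [1, -565, -97, -513, 0, -1.45, 0], [1, -565, -97, -513, 0, -1.45, 0], [1, -565, -97, -513, 0, -1.45, 0], [1, -565, -97, -513, 0, -1.45, 0]]]'

```text
clock: 1.1
tcp_pos: [0.3834, -0.2227, 0.3193]
tool_rot: [0.486, -0.486, 0.514, -0.513]
contact_force: [0.1, -1.2, 0.1]
opening: 0.0114
```

```bash
python3 - <<'E'
from h import *
A=bpose(0,-111,320);P=lidpose(.76,200,28)
print(delta(A),delta(P))
E
```

```text
[-322, 0, 163, 0.0, -0.245, -0.002] [-334, 132, 160, -0.099, -0.232, 0.805]
```

>>> apply_moves --deltas '[[[1, -322, 0, 163, 0, -0.245, 0], [1, -322, 0, 163, 0, -0.245, 0], [1, -322, 0, 163, 0, -0.245, 0], [1, -322, 0, 163, 0, -0.245, 0], [1, -322, 0, 163, 0, -0.245, 0], [1, -322, 0, 163, 0, -0.245, 0], [1, -322, 0, 163, 0, -0.245, 0], [1, -322, 0, 163, 0, -0.245, 0], [1, -322, 0, 163, 0, -0.245, 0], [1, -322, 0, 163, 0, -0.245, 0]]]'

```text
clock: 2.1
tcp_pos: [0.5632, 0.0889, 0.3193]
tool_rot: [-0.545, 0.545, -0.451, 0.45]
contact_force: [-1.4, -0.7, -0.7]
opening: 0.0004
```

```bash
python3 - <<'E'
from h import *
print(delta(bpose(0,-111,320)),delta(lidpose(.76,200,28)),ctrl.sense()["joint_positions"])
E
```

```text
[-1, -1, 1, 0.002, -0.0, -0.001] [-14, 132, 1, 0.002, -0.001, 0.81] [ 3.48664618e-02  2.44341075e-01  1.43570958e+00  8.49523262e-04
  1.46333657e+00 -1.55177781e-01]
```

>>> apply_moves --deltas '[[[1, 0, 0, 0, 0, 0, 0.15], [1, -14, 132, 0, 0, 0, 0.81], [1, -14, 132, 0, 0, 0, 0.81], [1, -14, 132, 0, 0, 0, 0.81], [1, -14, 132, 0, 0, 0, 0.81], [1, -14, 132, 0, 0, 0, 0.81], [1, -14, 132, 0, 0, 0, 0.81], [1, -14, 132, 0, 0, 0, 0.81]]]'

```text
clock: 2.9
tcp_pos: [0.5601, 0.1013, 0.1874]
tool_rot: [0.678, -0.323, 0.63, -0.2]
contact_force: [-0.1, -0.0, 0.6]
opening: 0.0006
```

```bash
python3 - <<'E'
from h import *
print(delta(lidpose(.76,200,28)),ctrl.sense()["joint_positions"].round(2))
im,c=shot("wrist","w1.png");s,cs=shot("scene","s1.png")
cv2.imwrite("pics/w1s.png",np.hstack([cv2.resize(im,(400,300)),cv2.resize(s[60:240,180:420],(400,300))]))
E
```

```text
[-1, 1, 2, -0.0, -0.003, 0.001] [-0.38  0.57  1.58  0.66  1.52 -0.78]
```

View pics/w1s.png

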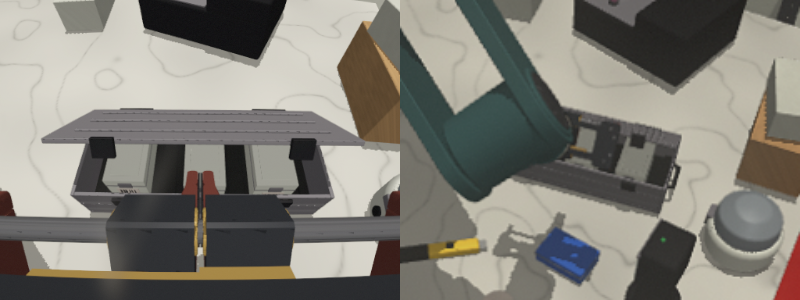

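```bash
python3 - <<'E'
from h import *
c=cam("wrist")
for t in(.66,.76,.86):
    E=[(B()@[x,.066-.132*np.cos(t),.07+.132*np.sin(t),1])[:3] for x in(-.165,.165)]
    print(t,proj(c,E).round(0).tolist(),(np.array(E)*1).round(3).tolist())
E=[(B()@[x,.066,.07,1])[:3] for x in(-.165,.165)];print("hinge",proj(c,E).round())
print("rim",proj(c,[(B()@[x,-.066,.07,1])[:3] for x in(-.165,.165)]).round())
E
```

```text
0.66 [[49.0, 184.0], [467.0, 185.0]] [[0.388, 0.13, 0.151], [0.712, 0.193, 0.151]]
0.76 [[46.0, 168.0], [470.0, 168.0]] [[0.387, 0.139, 0.161], [0.711, 0.201, 0.161]]
0.86 [[43.0, 151.0], [473.0, 151.0]] [[0.385, 0.148, 0.17], [0.709, 0.21, 0.17]]
hinge [[118. 147.]
 [397. 148.]]
rim [[ 86. 254.]
 [429. 254.]]
```

```bash
python3 - <<'E'
from h import *
P=lidpose(.67,185,26);Q=lidpose(.67,97,24);print(delta(P),delta(Q),Q[:3,3])
print("arc");[print(delta(lidpose(t,97,12),Q)) for t in np.linspace(.67,1.57,10)]
E
```

```text
[15, 18, 1, 0.0, 0.0, 0.092] [5, 106, 1, 0.0, 0.0, 0.092] [0.54770908 0.17451435 0.11142392]
arc
[-12, 0, 0, -0.0, -0.0, -0.0]
[-22, -1, 0, -0.0, -0.0, -0.1]
[-32, 0, 0, -0.0, -0.0, -0.2]
[-41, 1, 0, -0.0, -0.0, -0.3]
[-51, 3, 0, -0.0, -0.0, -0.4]
[-60, 6, 0, -0.0, -0.0, -0.5]
[-69, 10, 0, -0.0, 0.0, -0.6]
[-77, 15, 0, -0.0, -0.0, -0.7]
[-85, 21, 0, -0.0, -0.0, -0.8]
[-93, 27, 0, -0.0, -0.0, -0.9]
```

>>> apply_moves --deltas '[[[1, 15, 18, 1, 0, 0, 0.09], [1, 12, 50, 1, 0, 0, 0.09], [1, 8, 80, 1, 0, 0, 0.09], [1, 5, 106, 1, 0, 0, 0.09], [1, 5, 106, 1, 0, 0, 0.09]]]'

```text
clock: 3.5
tcp_pos: [0.5449, 0.1777, 0.1114]
tool_rot: [0.686, -0.297, 0.642, -0.167]
contact_force: [-0.8, 0.6, 0.7]
opening: 0.0005
```

>>> apply_moves --deltas '[[[1, -12, 0, 0, 0, 0, 0], [1, -22, -1, 0, 0, 0, -0.1], [1, -32, 0, 0, 0, 0, -0.2], [1, -41, 1, 0, 0, 0, -0.3], [1, -51, 3, 0, 0, 0, -0.4], [1, -60, 6, 0, 0, 0, -0.5], [1, -69, 10, 0, 0, 0, -0.6], [1, -77, 15, 0, 0, 0, -0.7], [1, -85, 21, 0, 0, 0, -0.8], [1, -85, 21, 0, 0, 0, -0.8]]]'

```text
clock: 4.5
tcp_pos: [0.5321, 0.2493, 0.1687]
tool_rot: [0.57, -0.523, 0.473, -0.421]
contact_force: [0.8, -0.2, -0.5]
opening: 0.0002
```

```bash
python3 - <<'E'
from h import *
im,c=shot("wrist","w2.png");s,cs=shot("top","t2.png")
cv2.imwrite("pics/w2s.png",np.hstack([cv2.resize(im,(400,300)),cv2.resize(s[110:310,60:260],(400,400))[50:350]]))
print(delta(lidpose(1.47,97,12)))
E
```

```text
[5, 1, 2, 0.0, 0.007, -0.0]
```

View pics/w2s.png

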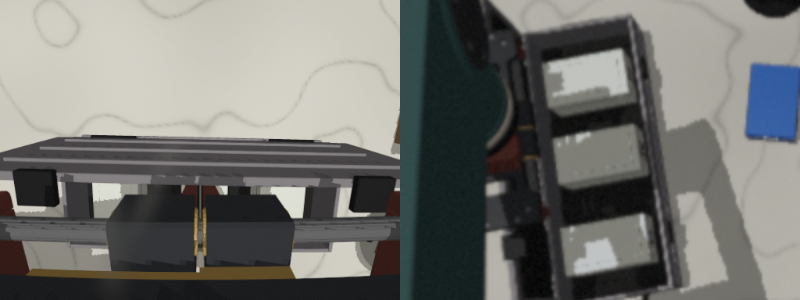

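```bash
python3 - <<'E'
from h import *
c=cam("wrist")
for t in(1.3,1.4,1.5,1.57,1.65):
    print(t,*[proj(c,[(B()@[x,.066-r*np.cos(t)+o*np.sin(t),.07+r*np.sin(t)+o*np.cos(t),1])[:3] for x in(-.165,.165)]).round(0).tolist() for r,o in((.132,0),(.132,.006))])
print("hinge",proj(c,[(B()@[x,.066,.07,1])[:3] for x in(-.165,.165)]).round())
im=cv2.imread("pics/w2.png");g=cv2.cvtColor(im,cv2.COLOR_BGR2GRAY);print(g[165:250:2,110].tolist());print(g[165:250:2,400].tolist())
E
```

```text
1.3 [[-62.0, 286.0], [579.0, 290.0]] [[-67.0, 276.0], [585.0, 281.0]]
1.4 [[-72.0, 264.0], [590.0, 269.0]] [[-76.0, 253.0], [594.0, 258.0]]
1.5 [[-80.0, 239.0], [598.0, 244.0]] [[-83.0, 228.0], [601.0, 233.0]]
1.57 [[-84.0, 221.0], [602.0, 226.0]] [[-86.0, 209.0], [604.0, 214.0]]
1.65 [[-86.0, 199.0], [605.0, 205.0]] [[-87.0, 187.0], [606.0, 192.0]]
hinge [[ 71. 184.]
 [445. 187.]]
[205, 205, 205, 206, 119, 89, 73, 130, 112, 72, 69, 71, 124, 126, 70, 71, 68, 61, 68, 82, 128, 127, 82, 71, 72, 70, 71, 71, 83, 127, 131, 131, 130, 128, 97, 56, 56, 55, 56, 55, 57, 57, 57]
[208, 208, 207, 207, 206, 202, 198, 37, 32, 69, 127, 121, 71, 70, 68, 114, 129, 74, 72, 71, 69, 66, 72, 127, 130, 82, 70, 69, 65, 71, 71, 79, 127, 131, 130, 130, 105, 63, 37, 39, 37, 43, 46]
```

```bash
python3 - <<'E'
from h import *
print(delta(lidpose(1.52,97,16.5)))
E
```

```text
[5, 0, 2, -0.0, 0.007, -0.05]
```

>>> apply_moves --deltas '[[[1, -3, 0, 0, 0, 0, -0.03], [1, -6, 0, 0, 0, 0, -0.05], [1, -6, 0, 0, 0, 0, -0.05]]]'

```text
clock: 4.9
tcp_pos: [0.5307, 0.2518, 0.1675]
tool_rot: [0.558, -0.535, 0.462, -0.435]
contact_force: [-0.2, -1.9, 0.9]
opening: 0.0004
```

```bash
python3 - <<'E'
from h import *
im,c=shot("wrist","w3.png");print(delta(lidpose(1.52,97,12)))
g=cv2.cvtColor(im,cv2.COLOR_BGR2GRAY);
for col in(110,400):print([i for i in range(170,260) if g[i,col]>110])
for t in(1.45,1.5,1.55,1.6):
    print(t,*[proj(c,[(B()@[x,.066-r*np.cos(t)+o*np.sin(t),.07+r*np.sin(t)+o*np.cos(t),1])[:3] for x in(-.071,.071)]).round(0).tolist() for r,o in((.132,0),(.132,.006))])
E
```

```text
[5, 1, 2, -0.0, 0.006, -0.0]
[170, 171, 172, 178, 179, 180, 190, 191, 192, 207, 208, 209, 210, 226, 227, 228, 229, 230, 231, 232, 233]
[170, 171, 172, 173, 174, 176, 184, 185, 195, 196, 197, 198, 212, 213, 214, 232, 233]
1.45 [[108.0, 271.0], [412.0, 273.0]] [[106.0, 260.0], [414.0, 262.0]]
1.5 [[106.0, 258.0], [415.0, 260.0]] [[104.0, 246.0], [417.0, 248.0]]
1.55 [[104.0, 245.0], [417.0, 247.0]] [[103.0, 233.0], [418.0, 235.0]]
1.6 [[103.0, 231.0], [418.0, 233.0]] [[102.0, 218.0], [420.0, 220.0]]
```

```bash
python3 - <<'E'
from h import *
print(delta(bpose(0,-10,168,1.52)),delta(bpose(0,-50,240)))
E
```

```text
[64, -4, 2, -0.0, 0.006, -0.0] [100, -78, 2, -0.0, 0.006, -0.051]
```

>>> apply_moves --deltas '[[[1, 25, -4, 2, 0, 0, 0], [-1, 64, -4, 2, 0, 0, 0], [-1, 100, -50, 2, 0, 0.006, -0.05], [-1, 100, -78, 2, 0, 0.006, -0.05], [-1, 100, -78, 2, 0, 0.006, -0.05], [-1, 100, -78, 2, 0, 0.006, -0.05]]]'

```text
clock: 5.55
tcp_pos: [0.5533, 0.1498, 0.2405]
tool_rot: [0.546, -0.544, 0.451, -0.45]
contact_force: [-0.6, 0.0, -0.7]
opening: 0.0367
```

```bash
python3 - <<'E'
from h import *
im,c=shot("wrist","w4.png");s,cs=shot("top","t4.png")
cv2.imwrite("pics/w4s.png",np.hstack([im,cv2.resize(s[120:312,110:230],(240,384))]))
print(delta(bpose(0,-50,240)))
for x in(-.1,0,.1):print(proj(c,[(B()@[x+a,b,.066,1])[:3] for a,b in((-.027,-.048),(.027,-.048),(.027,.048),(-.027,.048))]).round().tolist())
E
```

```text
[0, -1, 1, 0.002, -0.0, -0.002]
[[141.0, 174.0], [189.0, 174.0], [185.0, 83.0], [134.0, 84.0]]
[[231.0, 174.0], [279.0, 174.0], [281.0, 83.0], [229.0, 83.0]]
[[321.0, 174.0], [368.0, 174.0], [376.0, 84.0], [325.0, 83.0]]
```

View pics/w4s.png

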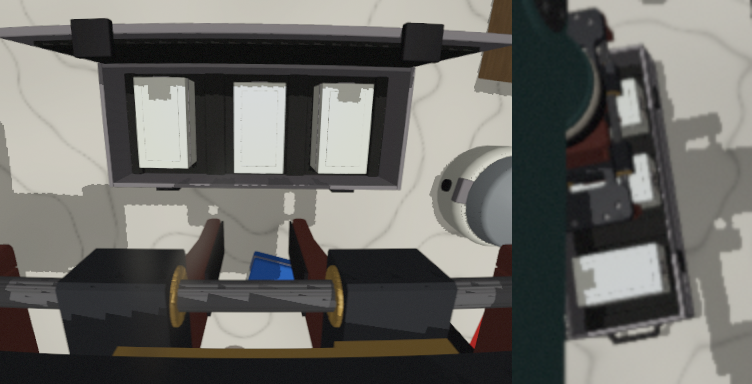

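```bash
python3 - <<'E'
from h import *
im=cv2.imread("pics/w4.png");M=bpose(0,-50,240);c=cam("wrist")
g=cv2.cvtColor(im,cv2.COLOR_BGR2GRAY)
for a,b in((126,196),(222,300),(306,380)):
    print([g[r,a:b:2].tolist() for r in(130,)])
    m=np.zeros_like(g);m[75:177,a:b]=(g[75:177,a:b]>205);k,_=cv2.findContours(m,0,2);k=max(k,key=cv2.contourArea);
    q=cv2.boxPoints(cv2.minAreaRect(k));w=onz(c,q,.066);l=(np.linalg.inv(B())@np.c_[w,np.ones(4)].T).T[:,:3]*1e3
    print(cv2.boundingRect(k),l.round(0)[:,:2].tolist(),l.mean(0).round(1),cv2.minAreaRect(k)[2])
rim=onz(c,[(113,185),(400,187),(415,68),(99,66)],.07);print((np.linalg.inv(B())@np.c_[rim,np.ones(4)].T).T[:,:3].round(3))
E
```

```text
[[51, 45, 35, 35, 33, 103, 216, 216, 215, 203, 216, 216, 216, 216, 216, 216, 216, 216, 216, 216, 216, 216, 216, 216, 216, 216, 212, 216, 216, 216, 172, 107, 94, 102, 102]]
(135, 86, 52, 82) [[-128.0, 46.0], [-75.0, 47.0], [-78.0, -40.0], [-133.0, -41.0]] [-103.4    3.2   66. ] 88.60282135009766
[[36, 25, 36, 37, 38, 37, 189, 217, 217, 217, 214, 217, 216, 217, 217, 217, 217, 217, 217, 217, 217, 217, 217, 217, 217, 217, 217, 210, 217, 217, 217, 145, 23, 31, 38, 36, 36, 35, 35]]
(235, 86, 50, 87) [[-23.0, 45.0], [28.0, 46.0], [30.0, -45.0], [-24.0, -45.0]] [ 2.9  0.2 66. ] 90.0
[[28, 37, 37, 94, 100, 99, 98, 165, 216, 216, 216, 213, 216, 216, 216, 216, 216, 216, 216, 216, 216, 216, 216, 216, 216, 216, 216, 216, 215, 216, 216, 216, 105, 25, 35, 34, 34]]
(319, 87, 54, 86) [[68.0, -45.0], [68.0, 46.0], [120.0, 44.0], [123.0, -48.0]] [94.9 -0.8 66. ] 3.1798300743103027
[[-0.16  -0.059  0.07 ]
 [ 0.16  -0.061  0.07 ]
 [ 0.162  0.065  0.07 ]
 [-0.162  0.066  0.07 ]]
```

```bash
cat >> h.py <<'E'
TH=1.30
E
python3 - <<'E'
from h import *
A=bpose(3,6,150,TH);print(delta(A));print(delta(bpose(3,6,70,TH)));print(delta(bpose(3,6,30,TH)));G=bpose(3,6,30,TH);print("up",delta(bpose(3,6,150,TH),G),delta(bpose(3,-70,250,TH),G))
E
```

```text
[-55, 89, 4, 0.002, -0.001, 0.269]
[-55, 169, 4, 0.002, -0.001, 0.269]
[-55, 209, 4, 0.002, -0.001, 0.269]
up [-32, -116, 0, -0.0, 0.0, -0.0] [14, -232, 0, -0.0, 0.0, -0.0]
```

>>> apply_moves --deltas '[[[-0.66, -30, 40, 4, 0, 0, 0.15], [-0.66, -55, 89, 4, 0, 0, 0.27], [-0.66, -55, 115, 4, 0, 0, 0.27], [-0.66, -55, 145, 4, 0, 0, 0.27], [-0.66, -55, 175, 4, 0, 0, 0.27], [-0.66, -55, 195, 4, 0, 0, 0.27], [-0.66, -55, 209, 4, 0, 0, 0.27], [-0.66, -55, 209, 4, 0, 0, 0.27], [-0.66, -55, 209, 4, 0, 0, 0.27]]]'

```text
clock: 6.55
tcp_pos: [0.5446, 0.2055, 0.0297]
tool_rot: [0.6, -0.48, 0.521, -0.372]
contact_force: [-0.4, 1.0, 1.3]
opening: 0.0729
```

```bash
python3 - <<'E'
from h import *
print(delta(bpose(3,6,30,TH)),ctrl.sense()["wrist_torque"])
E
```

```text
[0, 0, 0, 0.003, -0.001, -0.002] [-0.13707526 -0.10988345 -0.02399815]
```

>>> apply_moves --deltas '[[[1, 0, 0, 0, 0, 0, 0], [1, 0, 0, 0, 0, 0, 0], [1, 0, 0, 0, 0, 0, 0], [1, 0, 0, 0, 0, 0, 0], [1, 0, 0, 0, 0, 0, 0], [1, 0, 0, 0, 0, 0, 0], [1, -5, -20, 0, 0, 0, 0], [1, -13, -48, 0, 0, 0, 0]]]'

```text
clock: 7.35
tcp_pos: [0.5424, 0.2046, 0.078]
tool_rot: [0.599, -0.481, 0.522, -0.371]
contact_force: [0.2, 0.6, -4.9]
opening: 0.054
```

>>> apply_moves --deltas '[[[1, -13, -48, 0, 0, 0, 0], [1, -25, -92, 0, 0, 0, 0], [1, -20, -135, 0, 0, 0, 0], [1, 10, -170, 0, 0, 0, 0], [1, 27, -184, 0, 0, 0, 0], [1, 27, -184, 0, 0, 0, 0], [1, 27, -184, 0, 0, 0, 0]]]'

```text
clock: 8.05
tcp_pos: [0.5572, 0.1305, 0.2471]
tool_rot: [0.598, -0.481, 0.523, -0.37]
contact_force: [-0.1, 1.3, -4.8]
opening: 0.054
```

```bash
cat >> h.py <<'E'
def ft(tag):
    s=ctrl.sense();M=T();print(tag,"t",round(s["clock"],2),"Fw",s["contact_force"].round(2),"tau_tool",(M[:3,:3].T@s["wrist_torque"]).round(3),"tauW",s["wrist_torque"].round(3),"open",round(s["opening"],4))
E
python3 -c "
from h import *
ft('lvl');print(delta(bpose(3,-70,250,TH)))"
```

```text
lvl t 8.05 Fw [-0.05  1.27 -4.85] tau_tool [ 0.07  -0.007 -0.378] tauW [-0.359 -0.139 -0.008] open 0.054
[-1, -3, 2, 0.01, -0.004, -0.002]
```

>>> apply_moves --deltas '[[[1, 30, 0, 0, 0, 0, 0], [1, -20, 0, 0, 0, 0, 0], [1, 30, 0, 0, 0, 0, 0], [1, -20, 0, 0, 0, 0, 0], [1, 0, 0, 0, 0, 0, 0.15], [1, 0, 0, 0, 0, 0, 0.3], [1, 0, 0, 0, 0, 0, 0.45], [1, 0, 0, 0, 0, 0, 0.45], [1, 0, 0, 0, 0, 0, 0.45], [1, 0, 0, 0, 0, 0, 0.45]]]'

```text
clock: 9.05
tcp_pos: [0.5568, 0.1313, 0.2472]
tool_rot: [0.665, -0.353, 0.617, -0.228]
contact_force: [0.1, 0.2, -4.3]
opening: 0.054
```

```bash
python3 -c "
from h import *
ft('plus')"
```

```text
plus t 9.05 Fw [ 0.11  0.18 -4.35] tau_tool [ 0.077 -0.015 -0.839] tauW [-0.811 -0.225 -0.031] open 0.054
```

>>> apply_moves --deltas '[[[1, 0, 0, 0, 0, 0, -0.15], [1, 0, 0, 0, 0, 0, -0.3], [1, 0, 0, 0, 0, 0, -0.45], [1, 0, 0, 0, 0, 0, -0.6], [1, 0, 0, 0, 0, 0, -0.75], [1, 0, 0, 0, 0, 0, -0.9], [1, 0, 0, 0, 0, 0, -0.9], [1, 0, 0, 0, 0, 0, -0.9], [1, 0, 0, 0, 0, 0, -0.9]]]'

```text
clock: 9.95
tcp_pos: [0.5566, 0.1311, 0.2475]
tool_rot: [-0.501, 0.586, -0.403, 0.494]
contact_force: [0.5, -0.1, -4.2]
opening: 0.0539
```

```bash
python3 -c "
from h import *
ft('minus')
print(delta(bpose(3,-70,250,TH)))"
```

```text
minus t 9.95 Fw [ 0.52 -0.12 -4.22] tau_tool [ 0.1   -0.005  0.126] tauW [ 0.142 -0.072  0.021] open 0.0539
[1, -2, 2, 0.01, -0.001, 0.447]
```

>>> apply_moves --deltas '[[[1, 0, 0, 0, 0, 0, 0.15], [1, 0, 0, 0, 0, 0, 0.33], [1, 0, 0, 0, 0, 0, 0.33], [1, 0, 0, 0, 0, 0, 0.33], [1, 0, 0, 0, 0, 0, 0.33]]]'

```text
clock: 10.45
tcp_pos: [0.5569, 0.1292, 0.2475]
tool_rot: [0.574, -0.511, 0.494, -0.406]
contact_force: [0.1, -0.7, -4.7]
opening: 0.0541
```

```bash
python3 -c "
from h import *
ft('-.12');print(delta(bpose(3,-70,250,TH)))"
```

```text
-.12 t 10.45 Fw [ 0.1  -0.71 -4.66] tau_tool [ 0.148 -0.014 -0.175] tauW [-0.145 -0.178 -0.007] open 0.0541
[-2, -2, 3, 0.009, -0.006, 0.118]
```

>>> apply_moves --deltas '[[[1, 0, 0, 0, 0, 0, 0.12], [1, 0, 0, 0, 0, 0, 0.24], [1, 0, 0, 0, 0, 0, 0.24], [1, 0, 0, 0, 0, 0, 0.24], [1, 0, 0, 0, 0, 0, 0.24], [1, 0, 0, 0, 0, 0, 0.24], [1, 0, 0, 0, 0, 0, 0.24]]]'

```text
clock: 11.15
tcp_pos: [0.5567, 0.1302, 0.248]
tool_rot: [0.619, -0.449, 0.551, -0.335]
contact_force: [-0.7, 0.3, -5.4]
opening: 0.0536
```

```bash
python3 -c "
from h import *
ft('+.12')
print(delta(bpose(3,-70,250,TH)),delta(bpose(3,6,200,TH)),delta(bpose(3,6,31,TH)))"
```

```text
+.12 t 11.15 Fw [-0.73  0.3  -5.42] tau_tool [ 0.127  0.001 -0.503] tauW [-0.473 -0.209 -0.044] open 0.0536
[-1, -2, 3, 0.008, -0.005, -0.121] [-52, 73, 3, 0.008, -0.005, -0.121] [13, 230, 4, 0.008, -0.005, -0.121]
```

```bash
cat >> h.py <<'E'
def av(tag,n=8):
    X=[]
    for i in range(n):
        s=ctrl.sense();M=T();X.append([*(M[:3,:3].T@s["wrist_torque"]),*s["contact_force"]])
        if i<n-1: imaging.grab_frame("wrist")
    X=np.array(X);print(tag,X.mean(0).round(3),"sd",X.std(0).round(3),"phi",round(np.arcsin(M[:3,0]@[0,0,1]),3))
E
python3 -c "
from h import *
av('+.12')"
```

```text
+.12 [ 9.900e-02 -3.500e-02 -5.160e-01  1.200e-02 -2.000e-03 -4.886e+00] sd [0.018 0.031 0.022 0.431 0.374 0.348] phi -0.393
```

>>> apply_moves --deltas '[[[1, 0, 0, 0, 0, 0, -0.12], [1, 0, 0, 0, 0, 0, -0.24], [1, 0, 0, 0, 0, 0, -0.24], [1, 0, 0, 0, 0, 0, -0.24], [1, 0, 0, 0, 0, 0, -0.24], [1, 0, 0, 0, 0, 0, -0.24], [1, 0, 0, 0, 0, 0, -0.24]]]'

```text
clock: 12.2
tcp_pos: [0.5569, 0.1284, 0.2471]
tool_rot: [0.574, -0.51, 0.495, -0.406]
contact_force: [-0.2, 0.5, -5.1]
opening: 0.0542
```

```bash
python3 -c "
from h import *
av('-.12')
print(delta(bpose(3,-70,250,TH)),delta(bpose(3,6,200,TH)),delta(bpose(3,6,31,TH)))"
```

```text
-.12 [ 0.084 -0.019 -0.222  0.083  0.096 -4.846] sd [0.026 0.022 0.028 0.546 0.483 0.454] phi -0.153
[-2, -2, 3, 0.009, -0.006, 0.118] [-69, 59, 3, 0.009, -0.006, 0.118] [-43, 226, 5, 0.009, -0.006, 0.118]
```

>>> apply_moves --deltas '[[[1, -40, 25, 3, 0, 0, 0.118], [1, -69, 59, 3, 0.009, -0.006, 0.118], [1, -63, 95, 4, 0.009, -0.006, 0.118], [1, -56, 140, 4, 0.009, -0.006, 0.118], [1, -50, 185, 4, 0.009, -0.006, 0.118], [1, -46, 210, 5, 0.009, -0.006, 0.118], [1, -43, 226, 5, 0.009, -0.006, 0.118], [1, -43, 226, 5, 0.009, -0.006, 0.118], [1, -43, 226, 5, 0.009, -0.006, 0.118]]]'

```text
clock: 13.45
tcp_pos: [0.5457, 0.2054, 0.0306]
tool_rot: [0.601, -0.479, 0.52, -0.373]
contact_force: [1.4, -0.0, -4.8]
opening: 0.0541
```

```bash
python3 -c "
from h import *
ft('down');print(delta(bpose(3,6,30,TH)))
G=bpose(3,6,30,TH)
for a in [(3,6,120),(50,-10,140),(96,6,110),(96,6,30)]:print(a,delta(bpose(*a,TH),G))"
```

```text
down t 13.45 Fw [ 1.41 -0.03 -4.78] tau_tool [ 0.108 -0.007 -0.355] tauW [-0.329 -0.171 -0.022] open 0.0541
[0, 1, -1, 0.0, -0.0, -0.0]
(3, 6, 120) [-24, -87, 0, -0.0, 0.0, -0.0]
(50, -10, 140) [-14, -110, 47, -0.0, 0.0, -0.0]
(96, 6, 110) [-21, -77, 93, -0.0, 0.0, -0.0]
(96, 6, 30) [0, 0, 93, -0.0, 0.0, -0.0]
```

>>> apply_moves --deltas '[[[1, 0, 2, -1, 0, 0, 0], [-0.66, 0, 2, -1, 0, 0, 0], [-0.66, 0, 2, -1, 0, 0, 0], [-0.66, 0, 2, -1, 0, 0, 0], [-0.66, -10, -40, -1, 0, 0, 0], [-0.66, -24, -87, 0, 0, 0, 0], [-0.66, -20, -100, 40, 0, 0, 0], [-0.66, -21, -80, 85, 0, 0, 0], [-0.66, -21, -77, 92, 0, 0, 0], [-0.66, -21, -77, 92, 0, 0, 0]]]'

```text
clock: 14.45
tcp_pos: [0.6364, 0.2226, 0.1095]
tool_rot: [0.601, -0.48, 0.52, -0.372]
contact_force: [-0.9, -1.0, 0.9]
opening: 0.073
```

```bash
python3 -c "
from h import *
ft('x');print(delta(bpose(96,6,30,TH)))"
```

```text
x t 14.45 Fw [-0.89 -0.96  0.94] tau_tool [ 0.131 -0.087 -0.161] tauW [-0.13  -0.178  0.049] open 0.073
[21, 77, 0, 0.001, 0.0, -0.0]
```

>>> apply_moves --deltas '[[[-0.66, 8, 30, 0, 0, 0, 0], [-0.66, 16, 58, 0, 0, 0, 0], [-0.66, 21, 77, 0, 0, 0, 0], [-0.66, 21, 77, 0, 0, 0, 0], [1, 21, 77, 0, 0, 0, 0], [1, 21, 77, 0, 0, 0, 0], [1, 21, 77, 0, 0, 0, 0], [1, 21, 77, 0, 0, 0, 0], [1, 21, 77, 0, 0, 0, 0]]]'

```text
clock: 15.35
tcp_pos: [0.6373, 0.2231, 0.0314]
tool_rot: [0.601, -0.479, 0.519, -0.373]
contact_force: [-0.5, -0.8, 6.8]
opening: 0.054
```

```bash
python3 -c "
from h import *
ft('x');G=bpose(96,6,30,TH);print(delta(G),delta(bpose(96,6,160,TH)),delta(bpose(96,-70,250,TH)))"
```

```text
x t 15.35 Fw [-0.5  -0.84  6.76] tau_tool [-0.166  0.043 -0.085] tauW [-0.116  0.152  0.003] open 0.054
[0, 1, -1, -0.001, 0.001, -0.0] [-35, -124, -1, -0.001, 0.001, -0.0] [15, -231, -1, -0.001, 0.001, -0.0]
```

>>> apply_moves --deltas '[[[1, -8, -30, 0, 0, 0, 0], [1, -21, -77, 0, 0, 0, 0], [1, -30, -115, 0, 0, 0, 0], [1, -20, -155, 0, 0, 0, 0], [1, 0, -195, 0, 0, 0, 0], [1, 15, -231, 0, 0, 0, 0], [1, 15, -231, 0, 0, 0, 0], [1, 15, -231, 0, 0, 0, 0]]]'

```text
clock: 16.15
tcp_pos: [0.6514, 0.1476, 0.25]
tool_rot: [0.601, -0.479, 0.52, -0.373]
contact_force: [0.1, 0.1, -4.3]
opening: 0.0539
```

>>> apply_moves --deltas '[[[1, 30, 0, 0, 0, 0, 0], [1, -20, 0, 0, 0, 0, 0], [1, 30, 0, 0, 0, 0, 0], [1, -20, 0, 0, 0, 0, 0], [1, 0, 0, 0, 0, 0, 0.12], [1, 0, 0, 0, 0, 0, 0.12], [1, 0, 0, 0, 0, 0, 0.12], [1, 0, 0, 0, 0, 0, 0.12], [1, 0, 0, 0, 0, 0, 0.12], [1, 0, 0, 0, 0, 0, 0.12]]]'

```text
clock: 17.15
tcp_pos: [0.6514, 0.1474, 0.2503]
tool_rot: [0.622, -0.447, 0.547, -0.337]
contact_force: [-0.0, 0.2, -4.6]
opening: 0.0539
```

```bash
python3 -c "
from h import *
av('+.12')"
```

```text
+.12 [ 0.049 -0.029 -0.443  0.235  0.228 -4.036] sd [0.022 0.033 0.027 0.572 0.466 0.562] phi -0.391
```

>>> apply_moves --deltas '[[[1, 0, 0, 0, 0, 0, -0.12], [1, 0, 0, 0, 0, 0, -0.24], [1, 0, 0, 0, 0, 0, -0.24], [1, 0, 0, 0, 0, 0, -0.24], [1, 0, 0, 0, 0, 0, -0.24], [1, 0, 0, 0, 0, 0, -0.24], [1, 0, 0, 0, 0, 0, -0.24]]]'

```text
clock: 18.2
tcp_pos: [0.6514, 0.1464, 0.2496]
tool_rot: [0.577, -0.509, 0.491, -0.409]
contact_force: [0.5, -0.6, -4.5]
opening: 0.0539
```

```bash
python3 -c "
from h import *
av('-.12')
print(delta(bpose(96,-70,250,TH)),delta(bpose(96,6,200,TH)),delta(bpose(96,6,30,TH)))"
```

```text
-.12 [ 0.091 -0.008 -0.245  0.195  0.207 -4.216] sd [0.013 0.019 0.026 0.425 0.559 0.514] phi -0.151
[-1, 0, -1, -0.002, -0.001, 0.12] [-69, 61, -1, -0.002, -0.001, 0.12] [-43, 229, -1, -0.002, -0.001, 0.12]
```

>>> apply_moves --deltas '[[[1, -40, 25, -1, 0, 0, 0.12], [1, -69, 61, -1, 0, 0, 0.12], [1, -63, 97, -1, 0, 0, 0.12], [1, -56, 142, -1, 0, 0, 0.12], [1, -50, 187, -1, 0, 0, 0.12], [1, -46, 212, -1, 0, 0, 0.12], [1, -43, 227, -1, 0, 0, 0.12], [1, -43, 230, -1, 0, 0, 0.12], [1, -43, 230, -1, 0, 0, 0.12]]]'

```text
clock: 19.45
tcp_pos: [0.6368, 0.223, 0.0298]
tool_rot: [0.602, -0.479, 0.519, -0.373]
contact_force: [0.5, -0.6, -3.6]
opening: 0.054
```

```bash
python3 -c "
from h import *
ft('down');G=T();print(delta(bpose(96,6,30,TH)))
for a in [(96,6,120),(-103,6,130),(-103,6,30)]:print(a,delta(bpose(*a,TH)))"
```

```text
down t 19.45 Fw [ 0.5  -0.58 -3.65] tau_tool [ 0.152 -0.06  -0.384] tauW [-0.347 -0.232  0.016] open 0.054
[0, 0, -1, -0.002, -0.0, -0.0]
(96, 6, 120) [-24, -87, 0, -0.002, -0.0, -0.0]
(-103, 6, 130) [-27, -97, -199, -0.002, -0.0, -0.0]
(-103, 6, 30) [0, -1, -200, -0.002, -0.0, -0.0]
```

>>> apply_moves --deltas '[[[1, 0, 2, 0, 0, 0, 0], [-0.66, 0, 2, 0, 0, 0, 0], [-0.66, 0, 2, 0, 0, 0, 0], [-0.66, 0, 2, 0, 0, 0, 0], [-0.66, -10, -40, 0, 0, 0, 0], [-0.66, -24, -87, 0, 0, 0, 0], [-0.66, -27, -97, -50, 0, 0, 0], [-0.66, -27, -97, -100, 0, 0, 0], [-0.66, -27, -97, -150, 0, 0, 0], [-0.66, -27, -97, -199, 0, 0, 0]]]'

```text
clock: 20.45
tcp_pos: [0.4397, 0.1854, 0.1304]
tool_rot: [0.602, -0.478, 0.519, -0.374]
contact_force: [-0.7, -0.1, 0.3]
opening: 0.0727
```

```bash
python3 -c "
from h import *
im,c=shot('wrist','w5.png')
ft('x');print(delta(bpose(-103,7,110,TH)),delta(bpose(-103,7,30,TH)))"
```

```text
x t 20.5 Fw [-9.4  -0.03 -1.05] tau_tool [-0.217 -0.081 -0.059] tauW [-0.092  0.172  0.137] open 0.0729
[6, 17, 15, 0.012, -0.001, -0.002] [28, 94, 16, 0.012, -0.001, -0.002]
```

View pics/w5.png

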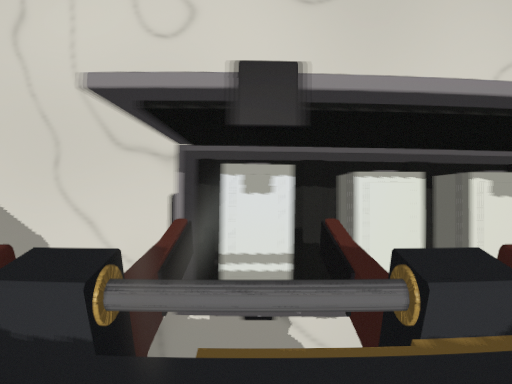

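>>> apply_moves --deltas '[[[-0.66, 6, 17, 15, 0, 0, 0], [-0.66, 6, 17, 15, 0, 0, 0], [-0.66, 6, 17, 15, 0, 0, 0]]]'

```text
clock: 20.8
tcp_pos: [0.4414, 0.1865, 0.1104]
tool_rot: [0.598, -0.482, 0.523, -0.369]
contact_force: [0.1, 0.2, 0.0]
opening: 0.0726
```

```bash
python3 -c "
from h import *
ft('x');print(delta(bpose(-104,7,110,TH)),delta(bpose(-104,7,31,TH)))"
```

```text
x t 20.8 Fw [0.09 0.19 0.01] tau_tool [ 0.084 -0.056 -0.118] tauW [-0.098 -0.117  0.032] open 0.0726
[0, 0, -2, 0.011, -0.001, -0.002] [21, 76, -1, 0.011, -0.001, -0.002]
```

>>> apply_moves --deltas '[[[-0.66, 8, 28, -1, 0.01, 0, 0], [-0.66, 15, 54, -1, 0.01, 0, 0], [-0.66, 20, 72, -1, 0.01, 0, 0], [-0.66, 21, 76, -1, 0.01, 0, 0], [1, 21, 76, -1, 0.01, 0, 0], [1, 21, 76, -1, 0.01, 0, 0], [1, 21, 76, -1, 0.01, 0, 0], [1, 21, 76, -1, 0.01, 0, 0], [1, 21, 76, -1, 0.01, 0, 0]]]'

```text
clock: 21.7
tcp_pos: [0.441, 0.1865, 0.0326]
tool_rot: [0.602, -0.478, 0.52, -0.373]
contact_force: [2.7, -0.1, 7.3]
opening: 0.0539
```

```bash
python3 -c "
from h import *
ft('x');print(delta(bpose(-104,7,31,TH)),delta(bpose(-104,7,160,TH)),delta(bpose(-104,-70,250,TH)))"
```

```text
x t 21.7 Fw [ 2.68 -0.06  7.33] tau_tool [ 0.214 -0.1   -0.021] tauW [ 0.023 -0.233  0.039] open 0.0539
[0, 2, -2, -0.002, -0.001, -0.002] [-34, -123, -1, -0.002, -0.001, -0.002] [16, -230, -1, -0.002, -0.001, -0.002]
```

>>> apply_moves --deltas '[[[1, -8, -30, 0, 0, 0, 0], [1, -21, -77, 0, 0, 0, 0], [1, -30, -115, 0, 0, 0, 0], [1, -20, -155, 0, 0, 0, 0], [1, 0, -195, 0, 0, 0, 0], [1, 15, -230, 0, 0, 0, 0], [1, 15, -230, 0, 0, 0, 0], [1, 15, -230, 0, 0, 0, 0]]]'

```text
clock: 22.5
tcp_pos: [0.4544, 0.111, 0.2497]
tool_rot: [0.601, -0.478, 0.521, -0.373]
contact_force: [-0.5, 0.7, -4.6]
opening: 0.0539
```

>>> apply_moves --deltas '[[[1, 30, 0, 0, 0, 0, 0], [1, -20, 0, 0, 0, 0, 0], [1, 30, 0, 0, 0, 0, 0], [1, -20, 0, 0, 0, 0, 0], [1, 0, 0, 0, 0, 0, 0.12], [1, 0, 0, 0, 0, 0, 0.12], [1, 0, 0, 0, 0, 0, 0.12], [1, 0, 0, 0, 0, 0, 0.12], [1, 0, 0, 0, 0, 0, 0.12], [1, 0, 0, 0, 0, 0, 0.12]]]'

```text
clock: 23.5
tcp_pos: [0.4542, 0.111, 0.2497]
tool_rot: [0.622, -0.446, 0.548, -0.336]
contact_force: [-0.3, -0.4, -4.0]
opening: 0.0539
```

```bash
python3 -c "
from h import *
av('+.12')"
```

```text
+.12 [ 0.064 -0.044 -0.521 -0.059  0.29  -4.66 ] sd [0.035 0.029 0.031 0.706 0.614 0.472] phi -0.393
```

>>> apply_moves --deltas '[[[1, 0, 0, 0, 0, 0, -0.12], [1, 0, 0, 0, 0, 0, -0.24], [1, 0, 0, 0, 0, 0, -0.24], [1, 0, 0, 0, 0, 0, -0.24], [1, 0, 0, 0, 0, 0, -0.24], [1, 0, 0, 0, 0, 0, -0.24], [1, 0, 0, 0, 0, 0, -0.24]]]'

```text
clock: 24.55
tcp_pos: [0.4545, 0.1102, 0.2495]
tool_rot: [0.577, -0.508, 0.492, -0.408]
contact_force: [-0.1, 0.2, -4.9]
opening: 0.054
```

```bash
python3 -c "
from h import *
av('-.12')
print(delta(bpose(-104,-70,250,TH)),delta(bpose(-104,7,200,TH)),delta(bpose(-104,7,31,TH)))"
```

```text
-.12 [ 0.097 -0.029 -0.23  -0.141  0.198 -4.32 ] sd [0.02  0.035 0.028 0.458 0.461 0.565] phi -0.153
[0, 0, 0, -0.001, -0.002, 0.118] [-68, 61, -1, -0.001, -0.002, 0.118] [-43, 228, -1, -0.001, -0.002, 0.118]
```

>>> apply_moves --deltas '[[[1, 0, 0, 0, 0, 0, -0.15], [1, 0, 0, 0, 0, 0, -0.33], [1, 0, 0, 0, 0, 0, -0.33], [1, 0, 0, 0, 0, 0, -0.33], [1, 0, 0, 0, 0, 0, -0.33], [1, 0, 0, 0, 0, 0, -0.33]]]'

```text
clock: 25.5
tcp_pos: [0.4546, 0.1104, 0.2498]
tool_rot: [-0.503, 0.582, -0.401, 0.498]
contact_force: [0.2, -0.4, -5.0]
opening: 0.0537
```

```bash
python3 -c "
from h import *
av('-.45',10)"
```

```text
-.45 [ 0.062  0.015  0.159 -0.093 -0.203 -4.698] sd [0.033 0.023 0.03  0.422 0.578 0.761] phi 0.177
```

>>> apply_moves --deltas '[[[1, 0, 0, 0, 0, 0, 0.15], [1, 0, 0, 0, 0, 0, 0.3], [1, 0, 0, 0, 0, 0, 0.4], [1, 0, 0, 0, 0, 0, 0.4], [1, 0, 0, 0, 0, 0, 0.4], [1, 0, 0, 0, 0, 0, 0.4]]]'

```text
clock: 26.55
tcp_pos: [0.4543, 0.1109, 0.2498]
tool_rot: [0.591, -0.491, 0.508, -0.388]
contact_force: [0.3, -0.6, -3.9]
opening: 0.0538
```

```bash
python3 -c "
from h import *
av('-.05',12)"
```

```text
-.05 [ 8.500e-02  2.000e-03 -3.170e-01 -1.100e-02 -1.830e-01 -4.499e+00] sd [0.022 0.03  0.032 0.554 0.594 0.638] phi -0.223
```

>>> apply_moves --deltas '[[[1, 0, 0, 0, 0, 0, 0.15], [1, 0, 0, 0, 0, 0, 0.3], [1, 0, 0, 0, 0, 0, 0.45], [1, 0, 0, 0, 0, 0, 0.45], [1, 0, 0, 0, 0, 0, 0.25], [1, 0, 0, 0, 0, 0, 0.1], [1, 0, 0, 0, 0, 0, 0.1], [1, 0, 0, 0, 0, 0, 0.1], [1, 0, 0, 0, 0, 0, 0.1]]]'

```text
clock: 28.0
tcp_pos: [0.4542, 0.1116, 0.2504]
tool_rot: [0.611, -0.465, 0.532, -0.358]
contact_force: [0.8, -0.4, -4.6]
opening: 0.0535
```

```bash
python3 -c "
from h import *
av('+.05',12)"
```

```text
+.05 [ 0.083 -0.014 -0.459  0.11   0.037 -4.551] sd [0.023 0.023 0.021 0.375 0.427 0.334] phi -0.323
```

```bash
python3 -c "
from h import *
print(delta(bpose(-104,-70,250,TH)),delta(bpose(-104,7,200,TH)),delta(bpose(-104,7,31,TH)))"
```

```text
[0, 0, 0, -0.002, -0.003, -0.052] [-57, 72, -1, -0.002, -0.003, -0.052] [-4, 232, -1, -0.002, -0.003, -0.052]
```

>>> apply_moves --deltas '[[[1, -30, 40, -1, 0, 0, -0.05], [1, -57, 72, -1, 0, 0, -0.05], [1, -46, 110, -1, 0, 0, -0.05], [1, -34, 150, -1, 0, 0, -0.05], [1, -20, 190, -1, 0, 0, -0.05], [1, -10, 217, -1, 0, 0, -0.05], [1, -4, 231, -1, 0, 0, -0.05], [1, -4, 233, -1, 0, 0, -0.05], [1, -4, 233, -1, 0, 0, -0.05]]]'

```text
clock: 29.45
tcp_pos: [0.4394, 0.1866, 0.0295]
tool_rot: [0.601, -0.478, 0.521, -0.373]
contact_force: [0.8, -0.1, -4.7]
opening: 0.0539
```

```bash
python3 -c "
from h import *
ft('down');print(delta(bpose(-104,7,30,TH)))
for a in [(-104,7,130),(0,0,140),(96,6,110),(96,6,30)]:print(a,delta(bpose(*a,TH)))"
```

```text
down t 29.45 Fw [ 0.84 -0.06 -4.72] tau_tool [ 0.123  0.016 -0.405] tauW [-0.377 -0.187 -0.049] open 0.0539
[0, -1, 0, -0.001, -0.004, -0.002]
(-104, 7, 130) [-27, -97, 0, -0.001, -0.004, -0.002]
(0, 0, 140) [-23, -108, 104, -0.001, -0.004, -0.002]
(96, 6, 110) [-21, -78, 200, -0.001, -0.004, -0.002]
(96, 6, 30) [0, -1, 200, -0.001, -0.004, -0.002]
```

>>> apply_moves --deltas '[[[1, 0, 2, 0, 0, 0, 0], [1, 0, 4, 0, 0, 0, 0], [1, 0, 4, 0, 0, 0, 0]]]'

```text
clock: 29.75
tcp_pos: [0.44, 0.1874, 0.0278]
tool_rot: [0.601, -0.477, 0.521, -0.373]
contact_force: [-4.5, -10.9, 26.0]
opening: 0.0537
```

>>> apply_moves --deltas '[[[1, 0, -1, 0, 0, 0, 0], [-0.66, 0, -1, 0, 0, 0, 0], [-0.66, 0, -1, 0, 0, 0, 0], [-0.66, 0, -1, 0, 0, 0, 0], [-0.66, -10, -35, 0, 0, 0, 0], [-0.66, -27, -95, 0, 0, 0, 0], [-0.66, -25, -106, 50, 0, 0, 0], [-0.66, -23, -106, 100, 0, 0, 0], [-0.66, -21, -90, 150, 0, 0, 0], [-0.66, -21, -78, 190, 0, 0, 0]]]'

```text
clock: 30.75
tcp_pos: [0.6293, 0.2222, 0.1093]
tool_rot: [0.602, -0.477, 0.52, -0.374]
contact_force: [0.5, -0.4, 0.8]
opening: 0.0732
```

```bash
python3 -c "
from h import *
shot('wrist','w6.png')
ft('x');print(delta(bpose(96,6,110,TH)),delta(bpose(96,6,31,TH)))"
```

```text
x t 30.8 Fw [ 9.11  1.66 -0.71] tau_tool [ 0.39   0.049 -0.209] tauW [-0.138 -0.395 -0.154] open 0.073
[-1, -4, 0, -0.009, -0.003, -0.002] [21, 72, -1, -0.009, -0.003, -0.002]
```

View pics/w6.png

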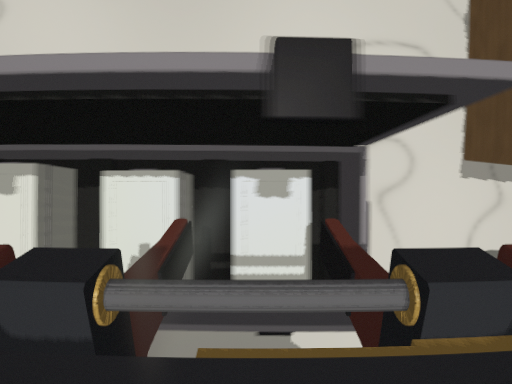

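>>> apply_moves --deltas '[[[-0.66, 0, -4, 1, 0, 0, 0], [-0.66, 0, -4, 1, 0, 0, 0], [-0.66, 8, 30, 0, 0, 0, 0], [-0.66, 16, 58, 0, 0, 0, 0], [-0.66, 21, 72, 0, 0, 0, 0], [-0.66, 21, 73, 0, 0, 0, 0], [1, 21, 73, 0, 0, 0, 0], [1, 21, 73, 0, 0, 0, 0], [1, 21, 73, 0, 0, 0, 0], [1, 21, 73, 0, 0, 0, 0]]]'

```text
clock: 31.8
tcp_pos: [0.6381, 0.2233, 0.032]
tool_rot: [0.604, -0.475, 0.519, -0.376]
contact_force: [-0.6, -1.3, 6.7]
opening: 0.0541
```

```bash
python3 -c "
from h import *
ft('x');print(delta(bpose(96,6,31,TH)),delta(bpose(96,-70,250,TH)))"
```

```text
x t 31.8 Fw [-0.63 -1.3   6.71] tau_tool [-0.186 -0.027 -0.082] tauW [-0.113  0.154  0.075] open 0.0541
[0, 1, -2, -0.012, -0.003, -0.002] [14, -230, 1, -0.012, -0.003, -0.002]
```

Lift, shake, then the ±0.45 tilt check against the other cases.

>>> apply_moves --deltas '[[[1, -8, -30, 0, 0, 0, 0], [1, -21, -77, 0, 0, 0, 0], [1, -30, -115, 0, 0, 0, 0], [1, -20, -155, 0, 0, 0, 0], [1, 0, -195, 0, 0, 0, 0], [1, 14, -230, 0, 0, 0, 0], [1, 14, -230, 0, 0, 0, 0.15], [1, 14, -230, 0, 0, 0, 0.3], [1, 14, -230, 0, 0, 0, 0.45], [1, 14, -230, 0, 0, 0, 0.45]]]'

```text
clock: 32.8
tcp_pos: [0.6489, 0.1447, 0.2454]
tool_rot: [0.67, -0.346, 0.615, -0.232]
contact_force: [-0.7, -0.1, -5.8]
opening: 0.0544
```

>>> apply_moves --deltas '[[[1, 0, 0, 0, 0, 0, 0], [1, 0, 0, 0, 0, 0, -0.15], [1, 0, 0, 0, 0, 0, -0.4], [1, 0, 0, 0, 0, 0, -0.4], [1, 0, 0, 0, 0, 0, -0.4], [1, 0, 0, 0, 0, 0, -0.4]]]'

```text
clock: 33.4
tcp_pos: [0.6483, 0.1467, 0.2466]
tool_rot: [0.611, -0.462, 0.533, -0.359]
contact_force: [-0.3, -0.2, -3.9]
opening: 0.0538
```

```bash
python3 -c "
from h import *
av('+.05',12);print(delta(bpose(96,-70,250,TH)))"
```

```text
+.05 [ 0.074 -0.022 -0.371 -0.076 -0.301 -3.983] sd [0.036 0.029 0.031 0.529 0.501 0.623] phi -0.326
[-5, -3, 2, -0.007, -0.01, -0.055]
```

>>> apply_moves --deltas '[[[1, 0, 0, 0, 0, 0, -0.15], [1, 0, 0, 0, 0, 0, -0.3], [1, 0, 0, 0, 0, 0, -0.45], [1, 0, 0, 0, 0, 0, -0.45], [1, 0, 0, 0, 0, 0, -0.2], [1, 0, 0, 0, 0, 0, -0.1], [1, 0, 0, 0, 0, 0, -0.1], [1, 0, 0, 0, 0, 0, -0.1], [1, 0, 0, 0, 0, 0, -0.1]]]'

```text
clock: 34.85
tcp_pos: [0.6492, 0.1429, 0.245]
tool_rot: [0.591, -0.487, 0.512, -0.391]
contact_force: [-0.4, -0.9, -3.6]
opening: 0.0541
```

```bash
python3 -c "
from h import *
av('-.05',12);print(delta(bpose(96,-70,250,TH)))"
```

```text
-.05 [ 0.093 -0.009 -0.332 -0.042 -0.103 -4.04 ] sd [0.026 0.032 0.03  0.463 0.51  0.422] phi -0.226
[-4, -4, 2, -0.006, -0.01, 0.045]
```

```bash
python3 - <<'E'
from h import *
a=cv2.imread('pics/top0.png')[75:150,215:285];b=cv2.imread('pics/scene0.png')[185:265,305:365]
cv2.imwrite('pics/z2.png',np.hstack([cv2.resize(a,(490,525),interpolation=2),cv2.resize(b,(300,400),interpolation=2)[:400] if 0 else cv2.copyMakeBorder(cv2.resize(b,(300,400),interpolation=2),0,125,0,0,0)]))
E
```

```text
(no output)
```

View pics/z2.png

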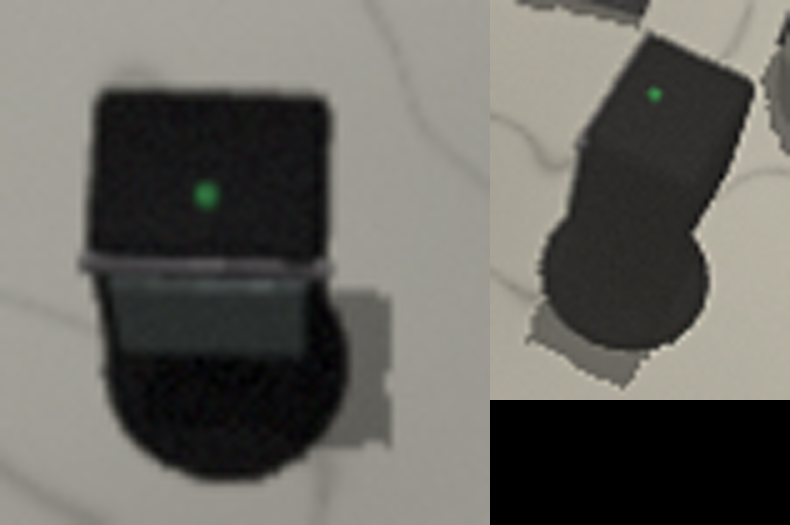

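```bash
python3 - <<'E'
from h import *
t=cam("top");z=lambda x,y:(215+x/7,75+y/7)
print("wt",onz(t,[z(107,280),z(308,285)],.150).round(4));print("wb",onz(t,[z(120,352),z(302,355)],.094).round(4))
print("lip",onz(t,[z(80,265),z(330,271)],.167).round(4),"back",onz(t,[z(97,92),z(328,98)],.167).round(4))
M=T();print(M.round(3),ctrl.sense()["joint_positions"].round(2))
E
```

```text
wt [[ 0.7489  0.0236  0.15  ]
 [ 0.7463 -0.0402  0.15  ]]
wb [[ 0.7471  0.0233  0.094 ]
 [ 0.7452 -0.038   0.094 ]]
lip [[ 0.7467  0.0307  0.167 ]
 [ 0.7436 -0.047   0.167 ]] back [[ 0.8049  0.0256  0.167 ]
 [ 0.8018 -0.0472  0.167 ]]
[[ 0.174 -0.036  0.984  0.649]
 [-0.959  0.221  0.178  0.145]
 [-0.224 -0.975  0.004  0.245]
 [ 0.     0.     0.     1.   ]] [-0.01  0.44  1.34  0.23  1.4  -0.24]
```

```bash
cat >> h.py <<'E'
def pres(z=.113,x=.614,y=-.003,yaw=-.038):
    M=np.eye(4);p=np.array([np.cos(TH),0,-np.sin(TH)]);zz=np.array([0,-1.,0]);M[:3,:3]=R.from_euler('z',yaw).as_matrix()@np.c_[np.cross(p,zz),p,zz];M[:3,3]=[x,y,z];return M
E
python3 - <<'E'
from h import *
print(delta(bpose(96,-70,260,TH)))
A=bpose(96,-70,260,TH);print(delta(pres(.25),A));print(delta(pres(.25)))
E
```

```text
[-7, -14, 2, -0.006, -0.01, 0.045]
[139, -28, -64, 0.481, 1.733, -0.0]
[134, -36, -61, 0.437, 1.734, 0.029]
```

>>> apply_moves --deltas '[[[1, 30, -20, -20, 0.06, 0.23, 0.01], [1, 60, -30, -35, 0.13, 0.5, 0.02], [1, 134, -36, -61, 0.437, 1.734, 0.029], [1, 134, -36, -61, 0.437, 1.734, 0.029], [1, 134, -36, -61, 0.437, 1.734, 0.029], [1, 134, -36, -61, 0.437, 1.734, 0.029], [1, 134, -36, -61, 0.437, 1.734, 0.029], [1, 134, -36, -61, 0.437, 1.734, 0.029], [1, 134, -36, -61, 0.437, 1.734, 0.029], [1, 134, -36, -61, 0.437, 1.734, 0.029]]]'

```text
clock: 36.4
tcp_pos: [0.613, -0.0025, 0.2502]
tool_rot: [0.179, 0.008, 0.705, -0.686]
contact_force: [-0.7, 0.0, -4.2]
opening: 0.0537
```

```bash
python3 - <<'E'
from h import *
print(delta(pres(.25)),delta(pres()),ctrl.sense()["joint_positions"].round(2))
E
```

```text
[-1, 0, 1, 0.07, 0.272, 0.003] [35, 133, 0, 0.07, 0.272, 0.003] [-0.18  0.22  1.67  0.12  1.    1.09]
```

>>> apply_moves --deltas '[[[1, 0, 0, 0, 0.035, 0.136, 0], [1, 0, 0, 0, 0.07, 0.272, 0], [1, 8, 30, 0, 0.07, 0.272, 0.003], [1, 18, 70, 0, 0.07, 0.272, 0.003], [1, 28, 105, 0, 0.07, 0.272, 0.003], [1, 35, 133, 0, 0.07, 0.272, 0.003], [1, 35, 133, 0, 0.07, 0.272, 0.003], [1, 35, 133, 0, 0.07, 0.272, 0.003]]]'

```text
clock: 37.2
tcp_pos: [0.6145, -0.0027, 0.1129]
tool_rot: [-0.082, -0.108, -0.699, 0.702]
contact_force: [1.1, 0.4, -3.5]
opening: 0.0539
```

```bash
python3 - <<'E'
from h import *
print(delta(pres()))
a,_=shot("scene","s9.png");t,_=shot("top","t9.png");w,_=shot("wrist","w9.png")
cv2.imwrite("pics/f.png",np.hstack([cv2.resize(a[90:270,200:400],(440,396)),cv2.resize(t[60:240,110:270],(352,396))]))
E
```

```text
[0, 0, 0, 0.0, 0.0, 0.001]
```

View pics/f.png

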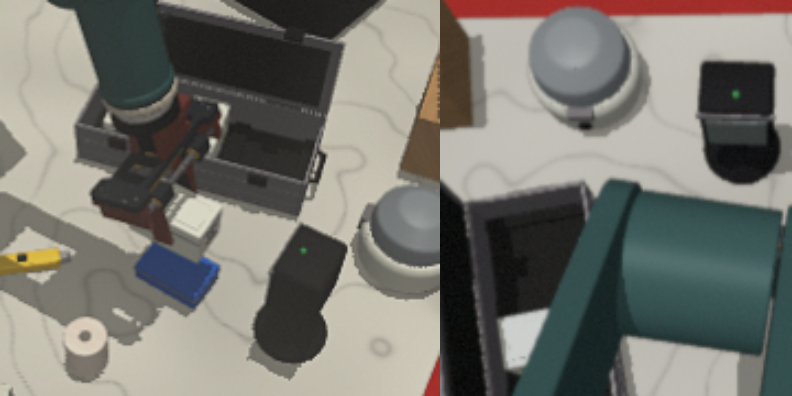

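View pics/w9.png

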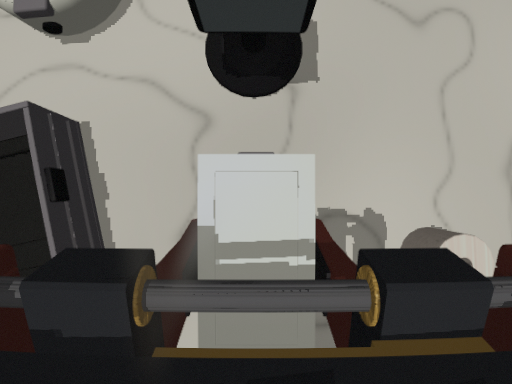

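```bash
python3 - <<'E'
from h import *
c=cam("wrist")
print("case front top",onz(c,[(197,154),(315,154)],.148).round(4).tolist())
print("head bottom",onz(c,[(200,32),(304,32)],.083).round(4).tolist(),proj(c,[(.748,.023,.094),(.746,-.039,.094)]).round())
print("case rear/front bottom pred",proj(c,[(.657,.022,.148),(.657,-.032,.148)]).round())
s=cam("scene");t=cam("top")
z=lambda x,y:(200+x/2.2,90+y/2.2)
print("lid far free corner px",z(343,42),[ (th,proj(s,[(B()@[.165,.066-.132*np.cos(th),.07+.132*np.sin(th),1])[:3]])[0].round(1).tolist()) for th in(1.45,1.5,1.57,1.65)])
E
```

```text
case front top [[0.6596, 0.0228, 0.148], [0.6576, -0.0313, 0.148]]
head bottom [[0.753, 0.0308, 0.083], [0.7504, -0.0405, 0.083]] [[209.  30.]
 [305.  30.]]
case rear/front bottom pred [[199. 160.]
 [317. 155.]]
lid far free corner px (355.9090909090909, 109.0909090909091) [(1.45, [354.2, 113.3]), (1.5, [354.7, 111.7]), (1.57, [355.3, 109.5]), (1.65, [355.9, 107.2])]
```

```bash
python3 -c "
from h import *
from plant import ticket
ft('end');print(ctrl.sense()['dq'].round(3));print(ticket.finish_job())"
```

```text
end t 37.35 Fw [ 0.87 -1.35 -3.72] tau_tool [ 0.     0.014 -0.233] tauW [ 0.012  0.233 -0.014] open 0.0535
[-0.001 -0.003  0.003 -0.001 -0.003  0.   ]
the job is handed in; nothing more can be done
None
```

The job is handed in at 37.35 s of the 72 s. The rattling case, the one from the bay farthest from the robot, is held at rest in front of the scanner.

- **Lid:** I folded it up first. The last picture puts it at about 1.57 to 1.58 rad, so upright.
- **Finding the rattler:** I lifted and shook all three cases, put each one back in its bay, then picked up the rattler again. I went by wrist torque, not sound.
    - Tilting the far-end case to either side changed the wrist torque by about 0.10 N m less than it did for the other two. That matches a 0.19 kg part rolling 52 mm.
    - I repeated the test on the far-end case at a smaller tilt, and it agreed with the near-end case measured the same way (0.039 against 0.142 N m).
    - The middle case was only compared at the larger tilt. Its early single readings were ambiguous until I averaged them.
- **Presentation:** One labelled end faces the window, about 88 mm away and within about 4 mm sideways. The case is centred at window height (z about 0.122 m) and turned to match the scanner's measured yaw within a few mrad. The height comes from the grip geometry; I did not measure it separately.
- **Not confirmed:**
    - I didn't take a clear final picture of both returned cases; the arm hides part of the box.
    - While I was setting down the near-end case, it pressed on the floor with about 26 N for a moment. I backed off before releasing it.
    - I didn't measure the loose items. The ones visible in the last pictures show no sign of having moved.

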